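# Fit the cover on the valve box

### The job

Close the open valve box with the cover that fits it, the narrower of the two handled covers on the worktop: hook one short edge of the cover under the box's lip with the cover sloping, then swing the other edge down until the cover lies flat on its seat inside the walls, keeping hold of it until it is down instead of letting it drop, and let go. Leave the wide cover where it is.

Things in the scene. Friction and masses are not known exactly. Their poses are not given: they have to be found in the camera images.
- cover_handle (a point): narrow grey cover (loose, 0.11-0.23 kg), flat on the worktop: plate 130 (x) by 100 (y) by 6 mm, alike both ways round: either 100 mm edge may be hooked. On its middle, on two posts, a handle bar 70 mm long along y, 14 thick (x), 22 high, its top 54 mm above the plate's underside. Point: bar's centre, 43 mm above the underside; z up
- box_seat (a point): open grey valve box, fixed, 162 (x) by 136 mm (y), a red-handled valve in its well. Point: middle of the seat the cover lies on, 50 mm above the worktop; z up, -x is the lip side, towards the robot. Space for the cover: 146 mm in x, 120 in y; far (+x) and side walls rise 14 mm above the seat, which is a level ledge all round, 43 mm wide at the lip side, 20 at the far side
- box_lip (a point): the box's lip, a flat strip 4 mm thick along y over the whole lip side, reaching 28 mm inwards (+x) from the near wall's inner face. Point: middle of its free edge, on its underside: 22 mm above the seat, 45 mm to -x of the seat's middle; axes as the box. From here to the far wall is 118 mm, so the 130 mm cover cannot drop in flat
- wide_cover_handle (a point): wide grey cover (loose) that does not fit, flat on the worktop on the other side of the box from the narrow one: 130 mm (x) by 150 mm (y), 6 mm thick, same handle bar. Point: centre of its bar, 43 mm above its underside. To be left alone

How it is judged:
On the way:
1. the cover, with the gripper still touching it, is swung down to lie flat (within 6 degrees) in the box under the lip (contact force between the fingers and cover above 0.3 N and angle between cover_handle's own z axis and vertical below 0.105 rad and x of cover_handle in the frame of box_seat between -0.016 and 0.016 m and y of cover_handle in the frame of box_seat between -0.016 and 0.016 m and z of cover_handle in the frame of box_seat below 0.052 m), for 0.1 s.
At the end, for the whole second after the job is handed in: The narrower cover lies flat (within 3.4 degrees) on the box's seat, inside the walls and under the lip: its middle within 13 mm along and 14 mm across of the seat's middle, its height within 4 mm of seated, its edges within 12 degrees of the box's, at rest and let go (angle between cover_handle's own z axis and vertical below 0.06 rad and x of cover_handle in the frame of box_seat between -0.013 and 0.013 m and y of cover_handle in the frame of box_seat between -0.014 and 0.014 m and z of cover_handle in the frame of box_seat between 0.039 and 0.047 m and angle between the x axis of cover_handle and the x axis of box_seat, either way round below 0.22 rad and linear speed of cover below 0.02 m/s); the robot touches nothing.
It fails at once if the wide cover is shifted by more than 25 mm (distance of wide_cover_handle from where it was at the start of the episode above 0.025 m).
It also fails if it takes over 38 s, if anything falls off the work surface, if the arm or the gripper's body presses on something with over 40 N, if the wrist force passes 120 N, or if a joint passes its speed limit or range.

### The arm

A 6-joint arm with a two-finger parallel gripper is mounted at the origin on the work surface. World frame = base frame: x ahead of the robot, y to its left, z up, the work surface at z = 0. Lengths are in m, angles in rad, forces in N, time in s.
With the tool pointing down it reaches from about 0.25 to 0.775 m from the base axis. Payload 4 kg.
Tool frame: the origin (TCP) lies on the centre line of the jaws, within the pads' length; the fingertips stand 8 mm ahead of it and the grasp point (between the pads) lies 11 mm behind it; z points along the fingers, y is the direction in which the jaws open and shut (so a half turn about z gives the same grasp; the last joint's range is limited). The gripper opens to 94 mm and grips with 3 to 60 N. Pads are 16 mm wide; open, the fingers measure 119 mm over their backs; the gripper's body (75 mm by 177 mm) begins 78 mm behind the grasp point.
Start: joints at [-1.301, 0.087, 1.371, -0, 1.684, -0.103], TCP at [0.2, -0.512, 0.214] pointing down, gripper open.
Joint ranges: [-3.1, 3.1], [-0.76, 2.03], [0.27, 2.55], [-1.08, 4.22], [0.17, 2.65], [-2.57, 2.57]. Speed limits (rad/s): [2.79, 2.79, 3.14, 3.14, 3.14, 3.14].

### API

Orientations are given as [roll, pitch, yaw] about the fixed x, y, z axes, in that order (R = Rz(yaw) Ry(pitch) Rx(roll)).
In Python, from bench import * gives the robot as it stands.
- The arm moves only by the tool step_arm, never from a script. Its argument "steps" is a list of rows, each an object of numbers: "jaw": the opening, from 0 (shut) to 1 (fully open); "tx", "ty", "tz": the shift along the tool's x, y, z in m; "ax", "ay", "az": the turn, a rotation vector about the tool's x, y, z in rad. In form: [{"jaw": .., "tx": .., "ty": .., "tz": .., "ax": .., "ay": .., "az": ..}, ...]. A call has 1 to 8 rows; each row is the pose to reach, as a shift and turn from the pose measured when the call began, along the tool's axes at that moment; what a row does not reach only later rows make up. A row lasts 1/10 s, in which the tool goes at most 50 mm and 8.59 degrees, less where a joint would pass 70% of its speed; a pose out of reach is approached as far as the arm can. A call with a gripper value outside its range is refused whole. The fingers move at their own pace and stop on an object; the grip force is fixed at half the most. Time passes only in rows, so rows that repeat a pose let the fingers close. It gives the time, the measured TCP pose, the force and the opening at its end, in the units of the state.
- get_obs(): the state, without advancing time (a new reading comes with each control period).
- snapshot(name): name is "scene" or "top" or "wrist"; returns (picture, depth): 420x560x3 uint8, red, green, blue; 420x560 float32, m along the optical axis (not along the pixel's ray), 0 where there is no reading.
- camera_model(name): a dict with "intrinsics" (3x3 intrinsics, pixels), "origin" and "orientation" of the camera in the world. Camera axes: x right, y down, z forward; pixel columns grow to the right and rows downward; lengths in m; the calibration is good to about 2 mm. A picture is of the moment at which its call begins: read the wrist's pose just before it. camera_model takes no time and is no camera call; for the wrist camera it gives the pose at the moment of the call.
- close_job(): hands the job in, once; it reports no verdict.
Trained networks look in the newest picture that a camera, given by its name, has taken for a name from the list of things; names that differ only in an ending like _2 or _b are one class to them, and where a whole thing is asked for, a point or a joint stands for the part that bears it (a point fixed in the world has none). Each returns a list of dicts, best first, with "confidence" (0 to 1); they miss things now and then, are a little off and sometimes report something else, mostly with a low value. They report only what shows in the picture. A call takes as long as a camera call.
- silhouettes(camera, query): "pixels" (420x560 bool, what is visible of it) and "rect" ([left, top, right, bottom] in pixels, round what is visible of it).
The state is a dict: "time": time; "joint_positions": joint angles; "qvel": joint speeds; "joint_torque": joint torques, N m; "tool_pos": TCP position; "ee_rot": TCP orientation; "wrist_force": force on the tool from outside, world axes, zero at the start; "wrist_torque": the same for the moment, N m; "width": finger opening in m.
Only numpy, scipy, OpenCV 4.12 (cv2) and the standard library are available. Lean on these libraries where they do the work, as an engineer would, in place of code of your own. Each camera call takes 0.05 s, during which the arm holds its last target. There are 200 camera calls.

## Working session

There is one attempt and no reset: what is moved stays moved. The work goes in short steps, Python scripts to look and compute and a tool call to move; the robot and the scene stay as the last step left them, time stands still between calls to the robot, and variables do not carry over. Pictures are saved under pics/ and viewed, about 8 in all and at most 12, crops included, and the job is handed in when it is done.

Besides the shell and the picture viewer there is one more tool, called after ">>>" in YAML: its name, and indented under it one key for each argument. step_arm: Moves the arm, as the interface text tells. Its arguments: {"type":"object","properties":{"steps":{"type":"array"}},"required":["steps"]}

```bash
mkdir -p pics; ls
cat > h.py <<'E'
from bench import *
import numpy as np, cv2
from scipy.spatial.transform import Rotation as R
def cam(n):
    m=camera_model(n); K=np.array(m["intrinsics"]); o=np.array(m["orientation"],float)
    Rm=o if o.shape==(3,3) else R.from_euler('xyz',o).as_matrix()
    return K,np.array(m["origin"]),Rm
def cloud(n,d,c):
    K,t,Rm=c; v,u=np.mgrid[:420,:560]
    p=np.stack([(u-K[0,2])/K[0,0]*d,(v-K[1,2])/K[1,1]*d,d],-1)
    return p@Rm.T+t
def save(n,p): cv2.imwrite("pics/"+n,p[...,::-1])
E
python3 - <<'E'
from h import *
np.set_printoptions(precision=4,suppress=True)
ims=[]
for n in ["scene","top"]:
    c=cam(n); p,d=snapshot(n); P=cloud(n,d,c); ims.append(p)
    print(n,c[1],c[2][:,2])
    for q in ["cover_handle","wide_cover_handle","box_seat","box_lip"]:
        for s in silhouettes(n,q)[:2]:
            m=s["pixels"]&(d>0); pts=P[m]
            print(q,round(s["confidence"],2),s["rect"],m.sum(),np.median(pts,0) if len(pts) else None, np.percentile(pts,[2,98],axis=0).ravel() if len(pts) else None)
    np.savez(n,p=p,P=P)
cv2.imwrite("pics/a.png",cv2.resize(np.vstack(ims),None,fx=.7,fy=.7)[...,::-1])
print(get_obs())
E
```

```text
pics
scene [ 0.9328 -0.663   0.5913] [-0.4313  0.7237 -0.5387]
cover_handle 0.96 [128.8, 292.1, 219.7, 369.5] 3830 [ 0.5102 -0.2839  0.005 ] [ 0.433  -0.3342  0.0022  0.5663 -0.2291  0.0531]
wide_cover_handle 0.96 [308.2, 161.5, 365.5, 200.1] 1800 [0.5344 0.2687 0.004 ] [ 0.4594  0.2035 -0.0004  0.6012  0.3587  0.0521]
box_seat 0.78 [247.5, 201.6, 350.1, 289.4] 6538 [ 0.5847 -0.0351  0.0471] [ 0.506  -0.0922  0.002   0.6716  0.0649  0.0752]
box_lip 0.68 [243.7, 198.3, 345.8, 285.2] 6577 [ 0.5849 -0.0357  0.0471] [ 0.5071 -0.0924  0.0017  0.6716  0.0646  0.0752]
top [ 0.4526 -0.0044  1.2789] [ 0.0511  0.0025 -0.9987]
cover_handle 0.6 [362.4, 191.6, 416.0, 254.2] 2069 [ 0.4956 -0.2712  0.0062] [ 0.4326 -0.3289  0.0008  0.5626 -0.2156  0.0555]
wide_cover_handle 0.96 [126.1, 169.9, 198.4, 242.2] 3236 [0.5255 0.2844 0.0061] [0.4536 0.2085 0.0005 0.5981 0.3634 0.0546]
box_seat 0.8 [244.1, 142.8, 318.9, 227.1] 4204 [ 0.581  -0.0088  0.05  ] [ 0.4968 -0.083   0.0013  0.6619  0.0679  0.0789]
box_lip 0.96 [243.9, 146.0, 316.8, 223.4] 4102 [ 0.5816 -0.0086  0.0501] [ 0.4992 -0.082   0.0021  0.6612  0.0662  0.0789]
{'time': 0.5, 'joint_positions': array([-1.3011,  0.0872,  1.3707,  0.0001,  1.6836, -0.1031]), 'qvel': array([-0.0005,  0.0007, -0.0006,  0.0002, -0.0005,  0.0011]), 'joint_torque': array([ -0.0001, -33.9626, -30.2266,   0.0719,   0.0244,  -0.    ]), 'tool_pos': array([ 0.2004, -0.5122,  0.2135]), 'ee_rot': array([ 3.1415, -0.0001,  0.3728]), 'wrist_force': array([ 0.6199, -0.6576, -0.1418]), 'wrist_torque': array([-0.001 , -0.0194,  0.0167]), 'width': 0.09391642211229467}
```

View pics/a.png

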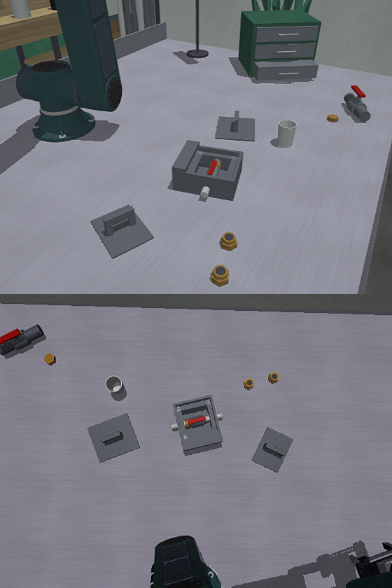

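The picture shows the narrow cover at the right of the top view (about 389,223 at full size), the box in the middle with its lip towards the robot, and the wide cover at the left. Next I'll fit positions and yaws.

Run:
```python
from h import *
np.set_printoptions(precision=4,suppress=True)
for n in ["top","scene"]:
    P=np.load(n+".npz")["P"].reshape(-1,3)
    def sel(c,r,z0,z1):
        m=(np.hypot(P[:,0]-c[0],P[:,1]-c[1])<r)&(P[:,2]>z0)&(P[:,2]<z1); return P[m]
    for nm,c,r,z0,z1 in [("plate",(.5,-.277),.095,.0035,.012),("bar",(.5,-.277),.06,.03,.07),("boxtop",(.583,-.012),.125,.058,.09),("boxall",(.583,-.012),.125,.03,.09),("lip",(.52,-.012),.09,.0695,.085)]:
        q=sel(c,r,z0,z1)
        rc=cv2.minAreaRect((q[:,:2]*1000).astype(np.float32))
        print(n,nm,len(q),np.round(rc[0],1),np.round(rc[1],1),round(rc[2],1),"z",np.percentile(q[:,2],[5,50,95]))
p=np.load("top.npz")["p"]
cv2.imwrite("pics/b.png",cv2.resize(p[130:265,235:425],None,fx=4,fy=4)[...,::-1])
```

```text
top plate 1727 [ 500.7 -273.8] [182.7 184.2] 61.4 z [0.0038 0.0061 0.0098]
top bar 214 [ 496.8 -272.3] [70.4 14.9] 65.4 z [0.0381 0.0527 0.0577]
top boxtop 1483 [580.7  -7.8] [162.5 136.2] 14.8 z [0.0611 0.0736 0.079 ]
top boxall 3144 [580.6  -7.4] [162.5 179.1] 14.7 z [0.0337 0.0536 0.078 ]
top lip 905 [520.  -23.7] [ 54.9 139. ] 5.5 z [0.0719 0.0758 0.0798]
scene plate 2458 [ 498.4 -273.4] [ 99.8 132.1] 65.3 z [0.0037 0.0048 0.0066]
scene bar 734 [ 498.1 -273.2] [70.7 17.4] 65.3 z [0.0326 0.048  0.0536]
scene boxtop 1760 [580.7  -8.3] [163.1 141.5] 14.8 z [0.0592 0.0674 0.0754]
scene boxall 4559 [583.3 -17.8] [163.2 161.2] 14.8 z [0.0326 0.0504 0.0749]
scene lip 854 [520.2 -24.5] [ 37.5 139.7] 15.1 z [0.0722 0.0743 0.0758]
```

View pics/b.png

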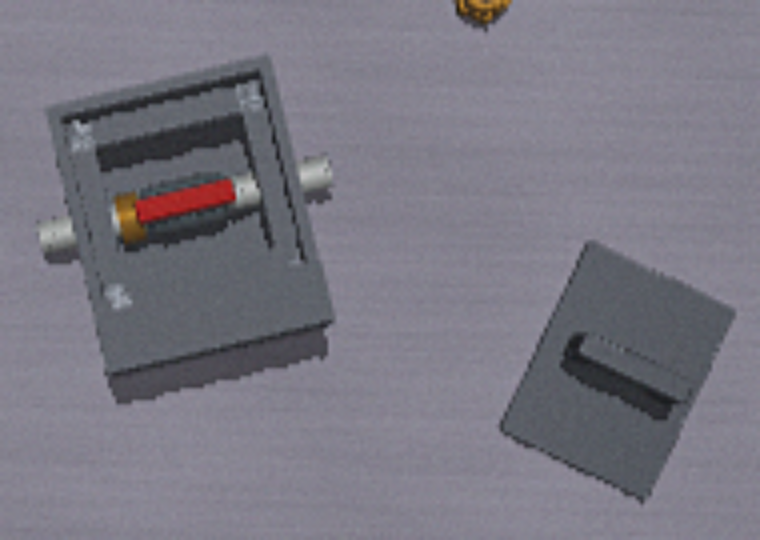

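```bash
cat >> h.py <<'E'
np.set_printoptions(precision=4,suppress=True)
BOX=np.array([.5807,-.008,.05]); BY=np.deg2rad(14.8)
def go(p,Rt):
    o=get_obs(); Rc=R.from_euler('xyz',o["ee_rot"])
    t=Rc.inv().apply(np.array(p)-o["tool_pos"]); a=(Rc.inv()*Rt).as_rotvec()
    print("t",t.round(4),"a",a.round(4))
def down(yawdeg): return R.from_euler('xyz',[np.pi,0,np.deg2rad(yawdeg)])
def boxpose(nx,nz,th,g=.045,y=0,L=.065):
    """TCP pose for cover with near bottom edge at box-frame (nx,nz), sloped th deg (far edge up); g: grasp height on cover; L: edge to bar"""
    t=np.deg2rad(th); B=R.from_euler('z',BY)
    Rc=B*R.from_euler('y',-t)       # cover frame
    p=BOX+B.apply([nx,y,nz])+Rc.apply([L,0,g-.011])
    return p, Rc*R.from_euler('xyz',[np.pi,0,np.pi/2])
E
python3 - <<'E'
from h import *
go([.4975,-.273,.14],down(65.3))
p,r=boxpose(-.067,0,0); print(p,r.as_euler('xyz'))
E
```

```text
t [ 0.3639 -0.1145  0.0735] a [ 0.0001 -0.     -0.7669]
[ 0.5788 -0.0085  0.084 ] [3.1416 0.     1.8291]
```

>>> step_arm:
  steps:
    - {"jaw": 1,"tx": 0.364,"ty": -0.1145,"tz": 0.0735,"az": -0.767}
    - {"jaw": 1,"tx": 0.364,"ty": -0.1145,"tz": 0.0735,"az": -0.767}
    - {"jaw": 1,"tx": 0.364,"ty": -0.1145,"tz": 0.0735,"az": -0.767}
    - {"jaw": 1,"tx": 0.364,"ty": -0.1145,"tz": 0.0735,"az": -0.767}
    - {"jaw": 0.8,"tx": 0.364,"ty": -0.1145,"tz": 0.0735,"az": -0.767}
    - {"jaw": 0.8,"tx": 0.364,"ty": -0.1145,"tz": 0.0735,"az": -0.767}
    - {"jaw": 0.8,"tx": 0.364,"ty": -0.1145,"tz": 0.0735,"az": -0.767}
    - {"jaw": 0.8,"tx": 0.364,"ty": -0.1145,"tz": 0.0735,"az": -0.767}

```text
invalid input
```

>>> step_arm:
  steps:
    - {"jaw": 0.8}
    - {"jaw": 0.8}

```text
invalid input
```

Run:
```python
from h import *
o=get_obs(); print(o["time"],o["tool_pos"],o["ee_rot"],o["width"])
c=cam("wrist"); p,d=snapshot("wrist"); P=cloud("wrist",d,c).reshape(-1,3); save("c.png",p)
m=(np.hypot(P[:,0]-.4975,P[:,1]+.273)<.06)&(P[:,2]>.03)&(P[:,2]<.065); q=P[m]
if len(q): print(cv2.minAreaRect((q[:,:2]*1000).astype(np.float32)),np.percentile(q[:,2],[5,50,95]))
m=(np.hypot(P[:,0]-.4975,P[:,1]+.273)<.095)&(P[:,2]>.0035)&(P[:,2]<.01); q=P[m]
if len(q): print(cv2.minAreaRect((q[:,:2]*1000).astype(np.float32)))
go([.4975,-.273,.034],down(65.3))
```

```text
0.5 [ 0.2004 -0.5122  0.2135] [ 3.1415 -0.0001  0.3728] 0.09391642211229467
t [ 0.3639 -0.1146  0.1795] a [ 0.0001  0.     -0.7669]
```

View pics/c.png

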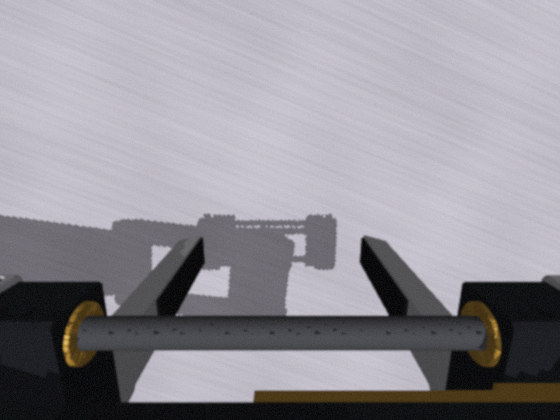

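The moves were refused, so the wrist picture shows only bare worktop between the fingers. The rows probably need every key, so I'll send full rows.

>>> step_arm:
  steps:
    - {"jaw": 1,"tx": 0.364,"ty": -0.1145,"tz": 0.0735,"ax": 0,"ay": 0,"az": -0.767}
    - {"jaw": 1,"tx": 0.364,"ty": -0.1145,"tz": 0.0735,"ax": 0,"ay": 0,"az": -0.767}
    - {"jaw": 1,"tx": 0.364,"ty": -0.1145,"tz": 0.0735,"ax": 0,"ay": 0,"az": -0.767}
    - {"jaw": 1,"tx": 0.364,"ty": -0.1145,"tz": 0.0735,"ax": 0,"ay": 0,"az": -0.767}
    - {"jaw": 0.8,"tx": 0.364,"ty": -0.1145,"tz": 0.0735,"ax": 0,"ay": 0,"az": -0.767}
    - {"jaw": 0.8,"tx": 0.364,"ty": -0.1145,"tz": 0.0735,"ax": 0,"ay": 0,"az": -0.767}
    - {"jaw": 0.8,"tx": 0.364,"ty": -0.1145,"tz": 0.0735,"ax": 0,"ay": 0,"az": -0.767}
    - {"jaw": 0.8,"tx": 0.364,"ty": -0.1145,"tz": 0.0735,"ax": 0,"ay": 0,"az": -0.767}

```text
time: 1.35
tool_pos: [0.4994, -0.2707, 0.1395]
ee_rot: [3.142, -0.0, 1.141]
wrist_force: [0.1, 0.1, 0.1]
width: 0.0751
```

Run:
```python
from h import *
o=get_obs(); print(o["time"],o["tool_pos"],o["ee_rot"],o["width"])
c=cam("wrist"); p,d=snapshot("wrist"); P=cloud("wrist",d,c).reshape(-1,3); save("d.png",p)
for r,a,b in [(.06,.03,.065),(.095,.0035,.01)]:
    m=(np.hypot(P[:,0]-.4975,P[:,1]+.273)<r)&(P[:,2]>a)&(P[:,2]<b); q=P[m]
    if len(q): print(cv2.minAreaRect((q[:,:2]*1000).astype(np.float32)),np.percentile(q[:,2],[5,50,95]))
go([.4975,-.273,.034],down(65.3))
```

```text
1.35 [ 0.4994 -0.2707  0.1395] [ 3.1416 -0.0004  1.1415] 0.07511264487854379
((497.1224060058594, -272.88958740234375), (69.85488891601562, 14.00252628326416), 65.23596954345703) [0.0515 0.0535 0.0546]
((497.0235595703125, -273.2912292480469), (100.19737243652344, 130.06900024414062), 65.400146484375) [0.0045 0.0056 0.0068]
t [-0.0083 -0.0019  0.1039] a [-0.0003 -0.0054  0.006 ]
```

View pics/d.png

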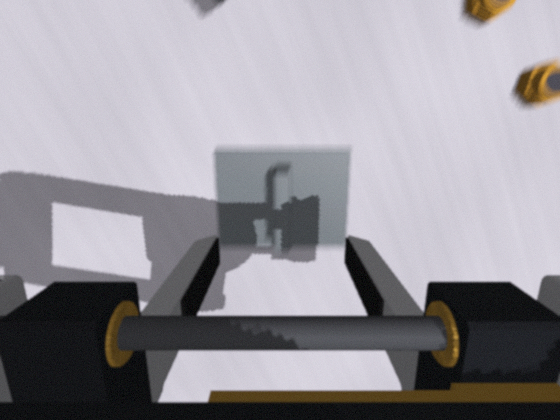

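The wrist picture shows the bar upright at about (280,205) between the fingers, with the plate spanning 215–350 × 147–245. I'll descend.

>>> step_arm:
  steps:
    - {"jaw": 0.8,"tx": -0.0085,"ty": -0.0017,"tz": 0.03,"ax": 0,"ay": -0.0054,"az": 0.006}
    - {"jaw": 0.8,"tx": -0.0085,"ty": -0.0017,"tz": 0.05,"ax": 0,"ay": -0.0054,"az": 0.006}
    - {"jaw": 0.8,"tx": -0.0085,"ty": -0.0017,"tz": 0.06,"ax": 0,"ay": -0.0054,"az": 0.006}
    - {"jaw": 0.8,"tx": -0.0085,"ty": -0.0017,"tz": 0.06,"ax": 0,"ay": -0.0054,"az": 0.006}
    - {"jaw": 0.8,"tx": -0.0085,"ty": -0.0017,"tz": 0.06,"ax": 0,"ay": -0.0054,"az": 0.006}

```text
time: 1.9
tool_pos: [0.4978, -0.2741, 0.0788]
ee_rot: [3.141, 0.0, 1.139]
wrist_force: [-0.9, -0.4, -0.6]
width: 0.0751
```

Run:
```python
from h import *
o=get_obs(); print(o["time"],o["tool_pos"],o["ee_rot"],o["width"])
go([.4971,-.273,.034],down(65.3))
```

```text
1.9 [ 0.4978 -0.2741  0.0788] [3.1406 0.0002 1.1392] 0.0750845452053385
t [ 0.0007 -0.0011  0.0448] a [ 0.001   0.0002 -0.0005]
```

>>> step_arm:
  steps:
    - {"jaw": 0.8,"tx": 0.001,"ty": -0.001,"tz": 0.025,"ax": 0.001,"ay": 0,"az": 0}
    - {"jaw": 0.8,"tx": 0.001,"ty": -0.001,"tz": 0.045,"ax": 0.001,"ay": 0,"az": 0}
    - {"jaw": 0.8,"tx": 0.001,"ty": -0.001,"tz": 0.045,"ax": 0.001,"ay": 0,"az": 0}
    - {"jaw": 0.3,"tx": 0.001,"ty": -0.001,"tz": 0.045,"ax": 0.001,"ay": 0,"az": 0}
    - {"jaw": 0,"tx": 0.001,"ty": -0.001,"tz": 0.045,"ax": 0.001,"ay": 0,"az": 0}
    - {"jaw": 0,"tx": 0.001,"ty": -0.001,"tz": 0.045,"ax": 0.001,"ay": 0,"az": 0}
    - {"jaw": 0,"tx": 0.001,"ty": -0.001,"tz": 0.045,"ax": 0.001,"ay": 0,"az": 0}
    - {"jaw": 0,"tx": 0.001,"ty": -0.001,"tz": 0.045,"ax": 0.001,"ay": 0,"az": 0}

```text
time: 2.7
tool_pos: [0.4976, -0.273, 0.0344]
ee_rot: [3.141, 0.0, 1.139]
wrist_force: [-0.4, -1.1, -0.1]
width: 0.0388
```

>>> step_arm:
  steps:
    - {"jaw": 0,"tx": 0,"ty": 0,"tz": 0,"ax": 0,"ay": 0,"az": 0}
    - {"jaw": 0,"tx": 0,"ty": 0,"tz": 0,"ax": 0,"ay": 0,"az": 0}
    - {"jaw": 0,"tx": 0,"ty": 0,"tz": 0,"ax": 0,"ay": 0,"az": 0}

```text
time: 3.0
tool_pos: [0.4975, -0.2729, 0.0344]
ee_rot: [3.141, 0.0, 1.139]
wrist_force: [-2.1, 0.4, 1.0]
width: 0.0145
```

>>> step_arm:
  steps:
    - {"jaw": 0,"tx": 0,"ty": 0,"tz": -0.01,"ax": 0,"ay": 0,"az": 0}
    - {"jaw": 0,"tx": 0,"ty": 0,"tz": -0.03,"ax": 0,"ay": 0,"az": 0}
    - {"jaw": 0,"tx": 0,"ty": 0,"tz": -0.06,"ax": 0,"ay": 0,"az": 0}
    - {"jaw": 0,"tx": 0,"ty": 0,"tz": -0.1,"ax": 0,"ay": 0,"az": 0}
    - {"jaw": 0,"tx": 0,"ty": 0,"tz": -0.13,"ax": 0,"ay": 0,"az": 0}
    - {"jaw": 0,"tx": 0,"ty": 0,"tz": -0.13,"ax": 0,"ay": 0,"az": 0}
    - {"jaw": 0,"tx": 0,"ty": 0,"tz": -0.13,"ax": 0,"ay": 0,"az": 0}

```text
time: 3.7
tool_pos: [0.4974, -0.2728, 0.1642]
ee_rot: [3.141, 0.0, 1.139]
wrist_force: [0.1, -0.2, -2.8]
width: 0.014
```

Run:
```python
from h import *
o=get_obs(); print(o["time"],o["tool_pos"],o["ee_rot"],o["width"],o["wrist_force"])
p,r=boxpose(-.034,.07,20,.0454); print(p,r.as_euler('xyz')); go(p,r)
```

```text
3.7 [ 0.4974 -0.2728  0.1642] [3.1408 0.0004 1.1393] 0.014021645891850754 [ 0.1336 -0.1521 -2.7512]
[ 0.5955 -0.0041  0.1746] [2.7925 0.     1.8291]
t [ 0.2851 -0.0232 -0.0105] a [-0.3344  0.1211 -0.6825]
```

>>> step_arm:
  steps:
    - {"jaw": 0,"tx": 0.02,"ty": -0.002,"tz": -0.02,"ax": -0.03,"ay": 0.01,"az": -0.06}
    - {"jaw": 0,"tx": 0.055,"ty": -0.005,"tz": -0.04,"ax": -0.07,"ay": 0.025,"az": -0.14}
    - {"jaw": 0,"tx": 0.1,"ty": -0.008,"tz": -0.04,"ax": -0.12,"ay": 0.043,"az": -0.25}
    - {"jaw": 0,"tx": 0.145,"ty": -0.012,"tz": -0.04,"ax": -0.17,"ay": 0.062,"az": -0.35}
    - {"jaw": 0,"tx": 0.19,"ty": -0.016,"tz": -0.04,"ax": -0.22,"ay": 0.08,"az": -0.45}
    - {"jaw": 0,"tx": 0.23,"ty": -0.019,"tz": -0.03,"ax": -0.27,"ay": 0.098,"az": -0.55}
    - {"jaw": 0,"tx": 0.265,"ty": -0.022,"tz": -0.03,"ax": -0.31,"ay": 0.112,"az": -0.63}
    - {"jaw": 0,"tx": 0.285,"ty": -0.023,"tz": -0.03,"ax": -0.3344,"ay": 0.1211,"az": -0.6825}

```text
time: 4.5
tool_pos: [0.5936, -0.0015, 0.1893]
ee_rot: [2.798, -0.003, 1.834]
wrist_force: [-0.3, -0.4, -2.2]
width: 0.0138
```

>>> step_arm:
  steps:
    - {"jaw": 0,"tx": 0,"ty": 0,"tz": 0,"ax": 0,"ay": 0,"az": 0}
    - {"jaw": 0,"tx": 0,"ty": 0,"tz": 0,"ax": 0,"ay": 0,"az": 0}

```text
time: 4.7
tool_pos: [0.5924, -0.002, 0.1869]
ee_rot: [2.803, -0.004, 1.833]
wrist_force: [-0.9, -0.4, -2.9]
width: 0.0137
```

Run:
```python
from h import *
o=get_obs(); print(o["time"],o["tool_pos"],o["ee_rot"],o["width"],o["wrist_force"])
p,r=boxpose(-.034,.045,20,.0454); print(p,r.as_euler('xyz')); go(p,r)
ims=[]
for n in ["scene","top"]:
    c=cam(n); p,d=snapshot(n); P=cloud(n,d,c).reshape(-1,3)
    K,t,Rm=c
    # predicted plate corners of cover from tool pose
    o=get_obs(); Rt=R.from_euler('xyz',o["ee_rot"])*R.from_euler('xyz',[np.pi,0,np.pi/2]).inv()
    for cx in (-.065,.065):
        for cy in (-.05,.05):
            w=o["tool_pos"]+Rt.apply([cx,cy,-.0344]); q=Rm.T@(w-t); uv=K@q/q[2]
            cv2.circle(p,(int(uv[0]),int(uv[1])),2,(255,0,0),-1)
    ims.append(cv2.resize(p[120:330,150:430] if n=="scene" else p[100:310,150:430],None,fx=2,fy=2))
save("e.png",cv2.resize(np.hstack(ims),(800,300)))
```

```text
4.7 [ 0.5924 -0.002   0.1869] [ 2.8031 -0.004   1.8332] 0.013654739289944979 [-0.8555 -0.3593 -2.8915]
[ 0.5955 -0.0041  0.1496] [2.7925 0.     1.8291]
t [-0.003  -0.0101  0.036 ] a [-0.0106 -0.0052  0.0025]
```

View pics/e.png

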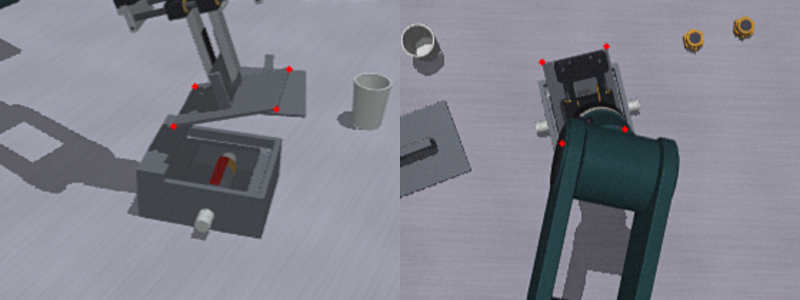

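The scene half shows the sloped cover over the box, with the predicted corners on its plate; the grey patch behind it (about 290,90) is the wide cover. I'll go down in front of the lip.

>>> step_arm:
  steps:
    - {"jaw": 0,"tx": -0.003,"ty": -0.01,"tz": 0.018,"ax": -0.0106,"ay": -0.0052,"az": 0.0025}
    - {"jaw": 0,"tx": -0.003,"ty": -0.01,"tz": 0.036,"ax": -0.0106,"ay": -0.0052,"az": 0.0025}
    - {"jaw": 0,"tx": -0.003,"ty": -0.01,"tz": 0.036,"ax": -0.0106,"ay": -0.0052,"az": 0.0025}
    - {"jaw": 0,"tx": -0.003,"ty": -0.01,"tz": 0.036,"ax": -0.0106,"ay": -0.0052,"az": 0.0025}

```text
time: 5.2
tool_pos: [0.5968, -0.0061, 0.1515]
ee_rot: [2.79, 0.001, 1.826]
wrist_force: [0.2, 0.2, -2.0]
width: 0.0141
```

Run:
```python
from h import *
o=get_obs(); print(o["time"],o["tool_pos"],o["ee_rot"],o["width"],o["wrist_force"])
for z in (.02,.007):
  p,r=boxpose(-.034,z,20,.0454); go(p,r)
```

```text
5.2 [ 0.5968 -0.0061  0.1515] [2.7899 0.0011 1.826 ] 0.01408554775365313 [ 0.2392  0.2162 -2.004 ]
t [ 0.0023 -0.01    0.025 ] a [ 0.0026  0.0021 -0.0026]
t [ 0.0023 -0.0144  0.0372] a [ 0.0026  0.0021 -0.0026]
```

>>> step_arm:
  steps:
    - {"jaw": 0,"tx": 0.0023,"ty": -0.01,"tz": 0.0125,"ax": 0.0026,"ay": 0.002,"az": -0.0026}
    - {"jaw": 0,"tx": 0.0023,"ty": -0.01,"tz": 0.025,"ax": 0.0026,"ay": 0.002,"az": -0.0026}
    - {"jaw": 0,"tx": 0.0023,"ty": -0.0125,"tz": 0.031,"ax": 0.0026,"ay": 0.002,"az": -0.0026}
    - {"jaw": 0,"tx": 0.0023,"ty": -0.0144,"tz": 0.037,"ax": 0.0026,"ay": 0.002,"az": -0.0026}
    - {"jaw": 0,"tx": 0.0023,"ty": -0.0144,"tz": 0.037,"ax": 0.0026,"ay": 0.002,"az": -0.0026}
    - {"jaw": 0,"tx": 0.0023,"ty": -0.0144,"tz": 0.037,"ax": 0.0026,"ay": 0.002,"az": -0.0026}

```text
time: 5.8
tool_pos: [0.5957, -0.0041, 0.112]
ee_rot: [2.792, 0.0, 1.829]
wrist_force: [-0.4, -0.1, -2.1]
width: 0.014
```

Run:
```python
from h import *
o=get_obs(); print(o["time"],o["tool_pos"],o["ee_rot"],o["width"],o["wrist_force"])
for x,z in ((-.05,.005),(-.067,.004)):
  p,r=boxpose(x,z,20,.0454); go(p,r)
ims=[]
for n in ["scene","wrist"]:
    p,d=snapshot(n)
    ims.append(cv2.resize(p[160:310,220:420],(400,300)) if n=="scene" else cv2.resize(p,(400,300)))
save("f.png",np.hstack(ims))
```

```text
5.8 [ 0.5957 -0.0041  0.112 ] [2.7921 0.0002 1.8291] 0.014001004615318367 [-0.3585 -0.0694 -2.0738]
t [ 0.     -0.0161 -0.0033] a [0.0004 0.0002 0.0001]
t [ 0.     -0.0324 -0.0081] a [0.0004 0.0002 0.0001]
```

View pics/f.png

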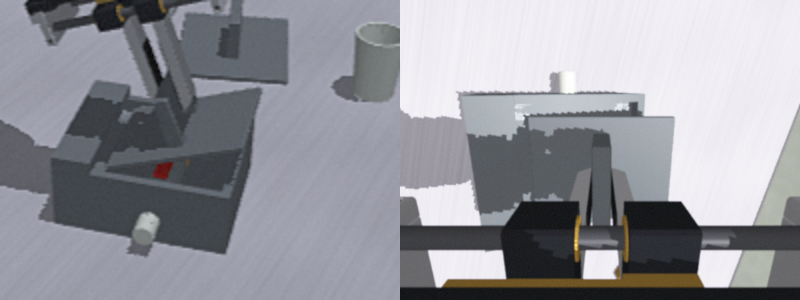

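The cover is down in the box, with its near edge at about (105,165), clear of the lip and touching nothing. I'll slide it under the lip.

>>> step_arm:
  steps:
    - {"jaw": 0,"tx": 0,"ty": -0.008,"tz": -0.0017,"ax": 0,"ay": 0,"az": 0}
    - {"jaw": 0,"tx": 0,"ty": -0.016,"tz": -0.0033,"ax": 0,"ay": 0,"az": 0}
    - {"jaw": 0,"tx": 0,"ty": -0.024,"tz": -0.0057,"ax": 0,"ay": 0,"az": 0}
    - {"jaw": 0,"tx": 0,"ty": -0.0324,"tz": -0.0081,"ax": 0,"ay": 0,"az": 0}
    - {"jaw": 0,"tx": 0,"ty": -0.0324,"tz": -0.0081,"ax": 0,"ay": 0,"az": 0}
    - {"jaw": 0,"tx": 0,"ty": -0.0324,"tz": -0.0081,"ax": 0,"ay": 0,"az": 0}

```text
time: 6.5
tool_pos: [0.5637, -0.0128, 0.1093]
ee_rot: [2.791, 0.001, 1.829]
wrist_force: [0.2, 0.0, -2.6]
width: 0.0136
```

Run:
```python
from h import *
o=get_obs(); print(o["time"],o["tool_pos"],o["ee_rot"],o["width"],o["wrist_force"])
for z,th in ((.004,15),(.003,10),(.003,5),(.002,0),(.0,0)):
  p,r=boxpose(-.067,z,th,.0454); go(p,r)
```

```text
6.5 [ 0.5637 -0.0128  0.1093] [2.7906 0.0008 1.8286] 0.013569157847819249 [ 0.195   0.0261 -2.5984]
t [0.0003 0.0024 0.0065] a [ 0.0892  0.0009 -0.0002]
t [0.0003 0.0043 0.0134] a [ 0.1765  0.0009 -0.0002]
t [0.0003 0.006  0.0196] a [ 0.2638  0.0009 -0.0003]
t [0.0003 0.0068 0.0269] a [ 0.351   0.0009 -0.0003]
t [0.0003 0.0061 0.0287] a [ 0.351   0.0009 -0.0003]
```

>>> step_arm:
  steps:
    - {"jaw": 0,"tx": 0,"ty": 0.0012,"tz": 0.0033,"ax": 0.045,"ay": 0.0009,"az": 0}
    - {"jaw": 0,"tx": 0,"ty": 0.0024,"tz": 0.0065,"ax": 0.089,"ay": 0.0009,"az": 0}
    - {"jaw": 0,"tx": 0,"ty": 0.0034,"tz": 0.01,"ax": 0.133,"ay": 0.0009,"az": 0}
    - {"jaw": 0,"tx": 0,"ty": 0.0043,"tz": 0.0134,"ax": 0.1765,"ay": 0.0009,"az": 0}
    - {"jaw": 0,"tx": 0,"ty": 0.0052,"tz": 0.0165,"ax": 0.22,"ay": 0.0009,"az": 0}
    - {"jaw": 0,"tx": 0,"ty": 0.006,"tz": 0.0196,"ax": 0.264,"ay": 0.0009,"az": 0}
    - {"jaw": 0,"tx": 0,"ty": 0.006,"tz": 0.0196,"ax": 0.264,"ay": 0.0009,"az": 0}

```text
time: 7.2
tool_pos: [0.5772, -0.0092, 0.0925]
ee_rot: [3.054, -0.0, 1.83]
wrist_force: [-0.4, 0.2, -2.8]
width: 0.0138
```

Run:
```python
from h import *
o=get_obs(); print(o["time"],o["tool_pos"],o["ee_rot"],o["width"],o["wrist_force"])
for z,th in ((.002,2),(.001,0),(-.001,0)):
  p,r=boxpose(-.067,z,th,.0454); go(p,r)
ims=[]
for n in ["scene","wrist"]:
    p,d=snapshot(n)
    ims.append(cv2.resize(p[160:310,220:420],(400,300)) if n=="scene" else cv2.resize(p,(400,300)))
save("g.png",np.hstack(ims))
```

```text
7.2 [ 0.5772 -0.0092  0.0925] [ 3.0541 -0.0002  1.8297] 0.013773480712432291 [-0.3649  0.201  -2.8282]
t [0.0002 0.0001 0.0039] a [ 0.0526 -0.0002  0.0006]
t [0.0002 0.0011 0.0073] a [ 0.0875 -0.0002  0.0006]
t [0.0002 0.0009 0.0093] a [ 0.0875 -0.0002  0.0006]
```

View pics/g.png

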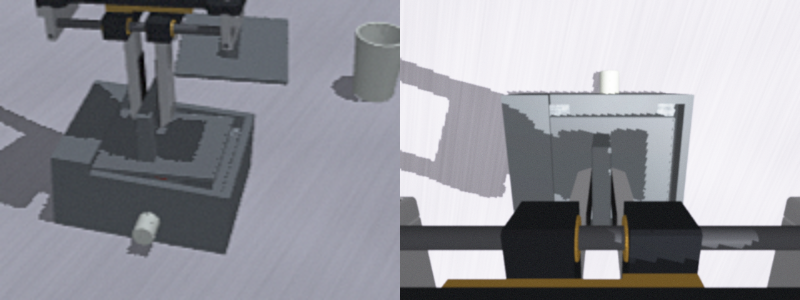

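The cover's near edge is under the lip (about 95,160), with a few degrees of slope left and the far edge inside the far wall. I'll finish the swing while holding on.

>>> step_arm:
  steps:
    - {"jaw": 0,"tx": 0,"ty": 0.0001,"tz": 0.002,"ax": 0.026,"ay": 0,"az": 0}
    - {"jaw": 0,"tx": 0,"ty": 0.0001,"tz": 0.0039,"ax": 0.0526,"ay": 0,"az": 0}
    - {"jaw": 0,"tx": 0,"ty": 0.0006,"tz": 0.0056,"ax": 0.07,"ay": 0,"az": 0}
    - {"jaw": 0,"tx": 0,"ty": 0.0011,"tz": 0.0073,"ax": 0.0875,"ay": 0,"az": 0}
    - {"jaw": 0,"tx": 0,"ty": 0.0011,"tz": 0.0078,"ax": 0.0875,"ay": 0,"az": 0}
    - {"jaw": 0,"tx": 0,"ty": 0.0011,"tz": 0.0078,"ax": 0.0875,"ay": 0,"az": 0}

```text
time: 7.9
tool_pos: [0.5778, -0.0089, 0.0847]
ee_rot: [-3.141, -0.0, 1.829]
wrist_force: [0.1, 0.1, -2.2]
width: 0.0138
```

>>> step_arm:
  steps:
    - {"jaw": 0,"tx": 0,"ty": 0,"tz": 0.0007,"ax": 0,"ay": 0,"az": 0}
    - {"jaw": 0,"tx": 0,"ty": 0,"tz": 0.0014,"ax": 0,"ay": 0,"az": 0}
    - {"jaw": 0,"tx": 0,"ty": 0,"tz": 0.0018,"ax": 0,"ay": 0,"az": 0}
    - {"jaw": 0,"tx": 0,"ty": 0,"tz": 0.0018,"ax": 0,"ay": 0,"az": 0}

```text
time: 8.3
tool_pos: [0.5779, -0.0089, 0.0844]
ee_rot: [3.141, -0.0, 1.829]
wrist_force: [-2.5, 0.7, 5.8]
width: 0.0137
```

It's seated: the wrist force has turned to +5.8 N upward. I'll let go with a partial opening so the fingers stay clear of the lip, then back off upward.

>>> step_arm:
  steps:
    - {"jaw": 0.38,"tx": 0,"ty": 0,"tz": 0,"ax": 0,"ay": 0,"az": 0}
    - {"jaw": 0.38,"tx": 0,"ty": 0,"tz": 0,"ax": 0,"ay": 0,"az": 0}
    - {"jaw": 0.38,"tx": 0,"ty": 0,"tz": 0,"ax": 0,"ay": 0,"az": 0}
    - {"jaw": 0.38,"tx": 0,"ty": 0,"tz": 0,"ax": 0,"ay": 0,"az": 0}

```text
time: 8.7
tool_pos: [0.5778, -0.009, 0.0841]
ee_rot: [3.141, -0.0, 1.829]
wrist_force: [0.9, 0.0, -0.9]
width: 0.0355
```

>>> step_arm:
  steps:
    - {"jaw": 0.38,"tx": 0,"ty": 0,"tz": -0.01,"ax": 0,"ay": 0,"az": 0}
    - {"jaw": 0.38,"tx": 0,"ty": 0,"tz": -0.03,"ax": 0,"ay": 0,"az": 0}
    - {"jaw": 0.38,"tx": 0,"ty": 0,"tz": -0.06,"ax": 0,"ay": 0,"az": 0}
    - {"jaw": 0.38,"tx": 0,"ty": 0,"tz": -0.1,"ax": 0,"ay": 0,"az": 0}
    - {"jaw": 0.38,"tx": 0,"ty": 0,"tz": -0.14,"ax": 0,"ay": 0,"az": 0}
    - {"jaw": 0.38,"tx": 0,"ty": 0,"tz": -0.15,"ax": 0,"ay": 0,"az": 0}
    - {"jaw": 0.38,"tx": 0,"ty": 0,"tz": -0.15,"ax": 0,"ay": 0,"az": 0}

```text
time: 9.4
tool_pos: [0.579, -0.0091, 0.2372]
ee_rot: [3.136, 0.002, 1.829]
wrist_force: [0.1, 0.1, -0.8]
width: 0.0353
```

Run:
```python
from h import *
o=get_obs(); print(o["time"],o["tool_pos"],o["width"],o["wrist_force"])
ims=[]; B=R.from_euler('z',BY)
for n in ["scene","wrist"]:
    c=cam(n); p,d=snapshot(n); P=cloud(n,d,c).reshape(-1,3)
    ims.append(cv2.resize(p[160:310,220:420],(400,300)) if n=="scene" else cv2.resize(p,(400,300)))
    q=B.inv().apply(P-BOX)
    m=(abs(q[:,0])<.03)&(abs(q[:,1])<.045)&(q[:,2]>.03)&(q[:,2]<.062); b=q[m]
    if len(b)>5: print(n,"bar",cv2.minAreaRect((b[:,:2]*1000).astype(np.float32)),np.percentile(b[:,2],[50,95]))
    m=(q[:,0]>-.04)&(q[:,0]<.06)&(abs(q[:,1])<.045)&(abs(q[:,2]-.006)<.006); s=q[m]
    A=np.c_[s[:,:2],np.ones(len(s))]; k=np.linalg.lstsq(A,s[:,2],rcond=None)[0]; print(n,"plate top plane (slopes, z0)",k,len(s))
save("h.png",np.hstack(ims))
```

```text
9.4 [ 0.579  -0.0091  0.2372] 0.035313936414856334 [ 0.0862  0.0519 -0.8222]
scene bar ((-2.269810676574707, -2.4825668334960938), (14.52448844909668, 71.38661193847656), 0.3992278277873993) [0.0508 0.0536]
scene plate top plane (slopes, z0) [-0.0009 -0.0019  0.0045] 1285
wrist bar ((-2.999328136444092, -0.5885658264160156), (69.51044464111328, 13.897135734558105), 89.96183013916016) [0.0536 0.0548]
wrist plate top plane (slopes, z0) [ 0.     -0.0001  0.0057] 6044
```

View pics/h.png

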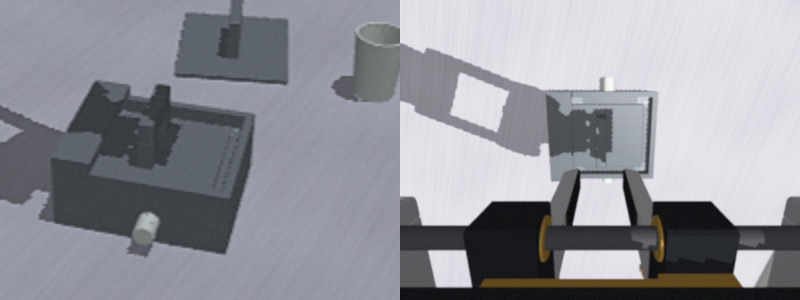

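The picture shows the cover lying flat in the box under the lip, with a level plate and the gripper clear above it. I'll hand it in.

```bash
python3 -c "
from bench import *
print(close_job())"
```

```text
the job is handed in; nothing more can be done
None
```

The narrow cover is on the valve box, flat on its seat with one short edge under the lip, and I handed the job in after about 9.5 s of the 38 s.

**What I did:** I gripped the cover by its handle bar and carried it over the box sloped at 20°. I slid its near edge under the lip and swung it down to level while still holding it. The wrist force turned to +5.8 N upward on contact with the seat. I then opened the fingers partway to stay clear of the lip and backed off 150 mm.

**Last checks**, from the scene and wrist cameras after letting go:

| Check | Scene camera | Wrist camera | Limit |
|---|---|---|---|
| Bar offset along the box (x) | −2.3 mm | −3.0 mm | ±13 mm |
| Bar offset across the box (y) | −2.5 mm | −0.6 mm | ±14 mm |
| Rotation to the box's edges | 0.4° | under 0.1° | 12° |
| Plate slope | about 0.1° | under 0.1° | 3.4° |
| Plate top above the seat (6 mm when seated) | 4.5 mm | 5.7 mm | ±4 mm |

- **Disagreements:** the two cameras differ by 1–2 mm across the box and in height, which is within the calibration.
- **Wide cover:** I never went near it, and it looks unmoved in the pictures. I did not measure its position again at the end.
- **Refused moves:** my first two move calls were refused because rows must contain every key. Nothing moved because of them.

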